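# Bridge the inspection mirror and hold its aim

### The arm

A 7-joint arm with a two-finger parallel gripper is mounted at the origin on a cart in front of the work surface, level with it; the furniture and walls round the work are solid. World frame = base frame: x ahead of the robot, y to its left, z up, the work surface at z = 0. Lengths are in m, angles in rad, forces in N, time in s.
With the tool pointing down it reaches from about 0.35 to 0.9 m from the base axis. Payload 8.1 kg.
Tool frame: the origin (TCP) lies between the finger pads, 19 mm behind the fingertips; this is the grasp point; z points along the fingers, y is the direction in which the jaws open and shut (so a half turn about z gives the same grasp; the last joint's range is limited). The gripper opens to 92 mm and grips with 3 to 60 N. Pads are 19 mm wide; open, the fingers measure 130 mm over their backs; the gripper's body (75 mm by 190 mm) begins 47 mm behind the grasp point.
Start: joints at [1.031, 0.434, 0.025, 1.573, -0.012, 1.134, -0.075], TCP at [0.264, -0.566, 0.246] pointing down, gripper open.
Joint ranges: [-2.62, 2.62], [-0.44, 2.09], [-1.27, 1.32], [0.08, 2.57], [-1.32, 4.46], [0.12, 2], [-2.74, 2.74]. Speed limits (rad/s): [2.22, 2.22, 3.01, 3.01, 3.14, 3.14, 3.14].

### API

Orientations are given as a rotation vector (axis times angle).
In Python, from cell import * gives the robot as it stands.
- The arm moves only by the shell command python3 -m jog 'ROWS' [FORCE]. ROWS is JSON, one flat list of numbers, 5 for each row, row after row: the finger opening in mm, from 0 to 91.8, then the shift along the tool's x, y, z in units of 40 mm (1.0 is 40 mm), then the turn about the tool's z in units of 6 degrees (1.0 is 6 degrees). A call has 1 to 20 rows; each row shifts and turns the pose as measured when the row begins, along the tool's axes as they then stand; what a row does not reach is not made up. A row lasts 1/12 s, in which the tool goes at most 41.7 mm and 7.16 degrees, less where a joint would pass 70% of its speed; a pose out of reach is approached as far as the arm can. A call is refused whole if a number of a shift passes 1 or a number of a turn 1, either way. A call with a gripper value outside its range is refused whole. The fingers move at their own pace and stop on an object; FORCE is the grip in N (left out, the last holds). Time passes only in rows, so rows that do not move let the fingers close. It gives the time, the measured TCP pose, the force and the opening at its end, in the units of the state.
- observe(): the state, without advancing time (a new reading comes with each control period).
- get_image(name): name is "scene" or "top"; returns the picture (420x560x3 uint8, red, green, blue); there is no depth.
- camera_params(name): a dict with "intrinsics" (3x3 intrinsics, pixels), "dist_coeffs" ([k1, k2, p1, p2, k3] as OpenCV has them; the pictures are not rectified), "xyz" and "orientation" of the camera in the world. Camera axes: x right, y down, z forward; pixel columns grow to the right and rows downward; lengths in m; the calibration is good to about 2 mm. A picture is of the moment at which its call begins. camera_params takes no time and is no camera call.
- sign_off(): hands the job in, once; it reports no verdict.
The state is a dict: "clock": time; "joints": joint angles; "dq": joint speeds; "joint_efforts": joint torques, N m; "position": TCP position; "ee_rot": TCP orientation; "force": force on the tool from outside, world axes, zero at the start; "ft_torque": the same for the moment, N m; "width": opening from 0.0 (shut) to 1.0 (fully open).
Only numpy, scipy, OpenCV 4.12 (cv2) and the standard library are available. Lean on these libraries where they do the work, as an engineer would, in place of code of your own. Each camera call takes 0.05 s, during which the arm holds its last target. There are 200 camera calls.

### The job

Lift the mirror bar off the blue parking rack and lay it across the two forks of the silver viewing stand, its white bands in the forks and its mirror on the small camera's side, facing the camera and the coloured markers. Then turn the spring-loaded green knob until the camera would see the red marker in the middle of the mirror, and finish while still holding the knob at that angle. Do not drop the bar, and leave the flask and the timer where they stand.

Things in the scene. Friction and masses are not known exactly. Their poses are not given: they have to be found in the camera images.
- bar: Loose mirror bar, 0.3 to 0.55 kg: aluminium, 300 (its y) x 16 (x) x 12 mm. Origin: middle of its underside; z up. White bands at y = +-120 mm lie in the forks; end cones outside them limit endways play to 8 mm. Dark balance weight at y = +88 mm. Mirror and knob turn on an upright axis at y = -65 mm, mirror hanging to 86 mm below the origin. Starts in the rack's forks.
- bar_grip (a point): Where to put the TCP to carry the bar: in the orange grip block on the bar, 20 mm along the bar's +y and 30 mm above its underside. The block is 16 mm thick across the bar (bar's x, flush with its sides), 32 mm long (y), and its top is 46 mm above the underside; grip it across x, pointing down. The bar balances within 20 mm of it.
- mirror (a joint): Turn of mirror and green knob about the bar's upright axis, rad, 0 to 1.2, counter-clockwise from above. The mirror's face looks along the direction (value - 0.5236) rad counter-clockwise from the bar's +x. A weak spring (0.01 to 0.06 N m) keeps it at 0 and turns it back there whenever the knob is let go.
- mirror_face (a point): Centre of the mirror's face (70 x 66 mm, pale silver-blue, black frame), on the turning axis, 50 mm below the bar's underside. The point's +x is the outward normal of the face.
- knob_grip (a point): Where to put the TCP on the green knob: on the turning axis, 40 mm above the bar's underside. The knob is an upright blade 10 mm thick (point's x, the same as the mirror's normal), 34 mm long (point's y), from 16 to 46 mm above the underside, on a 28 mm disc; pinch it across its thickness, pointing down.
- stand: Viewing stand, fixed: silver board, 12 mm thick, from x = -40 to +240, y = -190 to +170 mm of its origin, which is under the middle between its two steel forks at y = +-120 mm. Forks are 14 mm thick (y), their notches 21 mm wide (x), floor 135 mm up, flaring to a rim 155 mm up. Nothing on it is higher than the rims. Camera and markers stand on its +x side.
- bar_home (a point): On the stand, midway between the two notch floors, axes along the stand's: where the bar's origin belongs, the bar's x and y along this point's x and y, so that the mirror is on the -y side and faces +x.
- rack: Blue parking rack, fixed: base 70 x 290 mm, the same two forks at y = +-120 mm, notch floor 135 mm above its origin (under its middle).
- camera_lens (a point): Front of the small black camera's lens, fixed on the stand, 85 mm above its origin, 200 mm from the mirror's axis when the bar is home. Lens, mirror and markers are level, so the mirror's face must look along the line that halves the angle, seen from the mirror's axis, between the directions to the lens and to the marker.
- marker_red: The marker to be seen: red cylinder, 20 mm across, 34 mm high, on a stalk with a black foot, 90 mm tall, fixed on the board; origin under its foot. It stands in one of three places, 200 mm from the mirror's axis when the bar is home, 5, 35 or 65 degrees counter-clockwise from the stand's +x.
- marker_blue: The same in blue, in another of the three places; not wanted.
- marker_yellow: The same in yellow, in another of the three places; not wanted.
- flask: Bystander: glass flask with round belly and red stopper, 64 mm across, 185 mm high, loose; origin under its middle.
- kitchen_timer: Bystander: white timer, 64 x 64 x 18 mm, loose; origin under its middle.

How it is judged:
On the way, in this order (a step that is already met when the one before it is completed fails the run):
1. the bar lies home in both forks of the viewing stand, mirror to the camera's side (x of bar in the frame of stand between -0.006 and 0.006 m and y of bar in the frame of stand between -0.012 and 0.012 m and z of bar in the frame of stand between 0.131 and 0.139 m and y of mirror_face in the frame of stand between -0.085 and -0.045 m and angle between the y axis of bar and the y axis of stand, either way round below 0.05 rad), for 0.2 s.
2. the knob is held at the angle that shows the red marker to the camera (all of step 1 and ((y of marker_red in the frame of stand between -0.09 and 0 m and value of joint mirror between 0.249 and 0.449 rad) or (y of marker_red in the frame of stand between 0 and 0.083 m and value of joint mirror between 0.511 and 0.711 rad) or (y of marker_red in the frame of stand between 0.083 and 0.16 m and value of joint mirror between 0.773 and 0.973 rad)) and contact force between the fingers and bar above 1 N and velocity of joint mirror between -0.06 and 0.06 rad/s), for 0.4 s.
At the end, for the whole second after the job is handed in: Bar in both notches of the viewing stand (within 6 mm across, 12 mm endways, 4 mm in height, 0.05 rad; mirror on its -y side); fingers hold it with over 1 N; mirror still, within 0.10 rad of reflecting the red marker to the camera (joint 0.35, 0.61 or 0.87 for its places at 5, 35, 65 degrees) (all of step 2); the arm keeps its last pose, push and grip.
It fails at once if the bar is dropped (height (world z) of bar below 0.1 m).
It fails at once if the flask is knocked or moved (distance of flask from where it was at the start of the episode above 0.02 m or angle between flask's own z axis and vertical above 0.3 rad).
It fails at once if the timer is moved (distance of kitchen_timer from where it was at the start of the episode above 0.02 m).
It also fails if it takes over 54 s, if anything falls off the work surface, if the arm or the gripper's body presses on something with over 40 N, if the wrist force passes 120 N, or if a joint passes its speed limit or range.

## Working session

There is one attempt and no reset: what is moved stays moved. The work goes in short steps, Python scripts to look and compute and a shell command to move; the robot and the scene stay as the last step left them, time stands still between calls to the robot, and variables do not carry over. Pictures are saved under pics/ and viewed, about 8 in all and at most 12, crops included, and the job is handed in when it is done.

```bash
mkdir -p pics; python3 - <<'E'
from cell import *
import cv2
for n in("scene","top"):
    im=get_image(n); cv2.imwrite(f"pics/{n}0.png",im[:,:,::-1]); p=camera_params(n); print(n,p)
print(observe())
E
```

```text
scene {'intrinsics': array([[384.53951931,   0.        , 276.82637988],
       [  0.        , 384.53951931, 211.91669314],
       [  0.        ,   0.        ,   1.        ]]), 'dist_coeffs': array([-0.02691641,  0.        ,  0.        ,  0.        ,  0.        ]), 'xyz': array([0.07911411, 0.51954563, 0.78878785]), 'orientation': array([-0.94875935,  2.43137006, -1.07495189])}
top {'intrinsics': array([[445.97038276,   0.        , 278.02551968],
       [  0.        , 445.97038276, 216.18569817],
       [  0.        ,   0.        ,   1.        ]]), 'dist_coeffs': array([-0.01219769,  0.        ,  0.        ,  0.        ,  0.        ]), 'xyz': array([0.5076545 , 0.01198927, 1.56045591]), 'orientation': array([-2.19240306,  2.19906434, -0.074106  ])}
{'clock': 0.1, 'joints': array([ 1.03142519,  0.43514094,  0.02496572,  1.57400551, -0.01157877,
        1.13404152, -0.07511839]), 'dq': array([ 8.72645533e-05, -1.32655903e-03, -3.56847114e-04, -3.02542921e-03,
       -1.09871355e-03, -2.20482824e-04,  9.58702480e-04]), 'joint_efforts': array([ 4.08174674e-03, -6.69124603e+01,  9.88470800e-01, -3.15144968e+01,
       -6.04847702e-02,  3.74687905e-02,  3.10850669e-05]), 'position': array([ 0.26414673, -0.56594387,  0.24483128]), 'ee_rot': array([-3.06565497e+00, -6.80229840e-01,  7.16406911e-04]), 'force': array([ 0.12183222, -1.84330914, -0.23535161]), 'ft_torque': array([ 0.07023767, -0.05267131, -0.00874776]), 'width': 1.0009859866933404}
```

View pics/scene0.png

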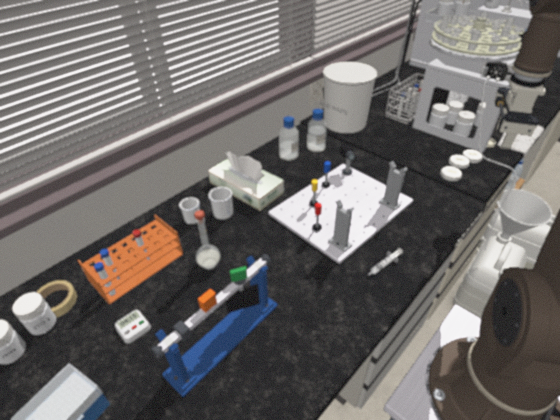

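View pics/top0.png

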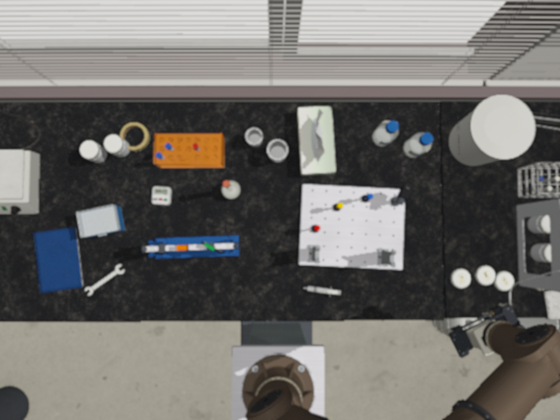

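Top view: image up is world +x and left is +y. The bar is at about (190,247), with the knob at (210,247). The stand forks are at about (312,253) and (386,258). Red is the leftmost marker (316,228), yellow is at (338,206), blue at (368,197) and the camera at (398,200). Red is therefore probably the 65° place. Next I'll measure.

```bash
cat > h.py <<'E'
from cell import *
import cv2, numpy as np
from scipy.spatial.transform import Rotation as R
def ray(n,uv):
    p=camera_params(n); q=cv2.undistortPoints(np.array([[uv]],float),p["intrinsics"],p["dist_coeffs"])[0,0]
    return p["xyz"],R.from_rotvec(p["orientation"]).apply([q[0],q[1],1])
def onz(n,uv,z):
    o,d=ray(n,uv); return o+d*(z-o[2])/d[2]
def tri(a,b):
    (o,d),(p,e)=ray("top",a),ray("scene",b)
    t=np.linalg.lstsq(np.c_[d,-e],p-o,rcond=None)[0]; P,Q=o+t[0]*d,p+t[1]*e
    return (P+Q)/2,np.linalg.norm(P-Q)
def pix(n,P):
    p=camera_params(n); r=R.from_rotvec(p["orientation"]).inv()
    return cv2.projectPoints(r.apply(np.atleast_2d(P)-p["xyz"]),np.zeros(3),np.zeros(3),p["intrinsics"],p["dist_coeffs"])[0][:,0]
def blobs(im,h0,h1,box,smin=130,vmin=60,amin=8):
    x0,y0,x1,y1=box; hsv=cv2.cvtColor(im,cv2.COLOR_RGB2HSV)
    m=cv2.inRange(hsv,(h0,smin,vmin),(h1,255,255)); k=np.zeros_like(m); k[y0:y1,x0:x1]=m[y0:y1,x0:x1]
    n,_,s,c=cv2.connectedComponentsWithStats(k)
    return [(c[i].round(2),s[i]) for i in range(1,n) if s[i,4]>=amin]
E
python3 - <<'E'
from h import *
a=get_image("top");b=get_image("scene")
for nm,h0,h1,ba,bb in [("orange",5,20,(140,225,250,265),(150,250,280,360)),("green",45,85,(140,225,250,265),(150,250,280,360)),
  ("red",0,6,(300,180,410,275),(270,150,420,260)),("red2",172,180,(300,180,410,275),(270,150,420,260)),("yellow",20,35,(300,180,410,275),(270,150,420,260)),("blue",100,125,(300,180,410,275),(270,150,420,260)),("rack",100,125,(135,225,250,265),(150,250,290,400))]:
    A=blobs(a,h0,h1,ba);B=blobs(b,h0,h1,bb)
    print(nm,A,B)
    if len(A)==1 and len(B)==1: print("  tri",tri(A[0][0],B[0][0]))
def crop(im,x0,y0,x1,y1,k): return cv2.resize(im[y0:y1,x0:x1],None,fx=k,fy=k,interpolation=cv2.INTER_CUBIC)[:,:,::-1]
T=crop(a,290,175,415,280,6); cv2.imwrite("pics/t_stand.png",T)
B1=crop(a,135,225,260,270,6); B2=crop(b,150,250,290,340,5)
W=np.zeros((270+450,750,3),np.uint8); W[:270]=B1; W[270:,:700]=B2; cv2.imwrite("pics/bar.png",cv2.resize(W,(625,600)))
E
```

```text
orange [(array([181.65, 247.69]), array([177, 245,  11,   6,  52], dtype=int32))] [(array([162.1 , 258.75]), array([150, 250,  33,  27, 522], dtype=int32)), (array([206.65, 299.29]), array([197, 288,  19,  24, 295], dtype=int32))]
green [(array([209.49, 246.66]), array([205, 243,  10,   8,  41], dtype=int32))] [(array([237.63, 273.25]), array([230, 266,  16,  15, 173], dtype=int32))]
  tri (array([0.49507201, 0.2135901 , 0.16579397]), np.float64(0.0003925943556932644))
red [(array([315.96, 227.96]), array([313, 226,   6,   5,  23], dtype=int32))] [(array([317.39, 207.76]), array([314, 203,   7,  12,  49], dtype=int32))]
  tri (array([ 0.55385659, -0.12691237,  0.08929754]), np.float64(0.002842000638526995))
red2 [] []
yellow [(array([338.83, 205.34]), array([336, 203,   7,   6,  29], dtype=int32))] [(array([313.97, 183.38]), array([311, 178,   6,  13,  58], dtype=int32))]
  tri (array([ 0.62821728, -0.2031789 ,  0.09184703]), np.float64(0.003293828626832551))
blue [(array([368.86, 196.48]), array([366, 195,   7,   4,  21], dtype=int32))] [(array([326.83, 165.83]), array([324, 161,   7,  11,  70], dtype=int32))]
  tri (array([ 0.65782202, -0.3039952 ,  0.08814364]), np.float64(0.003231749059547716))
rack [(array([194.05, 239.34]), array([148, 235,  92,  10, 603], dtype=int32)), (array([194.67, 254.18]), array([148, 249,  92,  11, 581], dtype=int32))] [(array([250.04, 259.83]), array([247, 256,   8,  10,  48], dtype=int32)), (array([216.95, 341.18]), array([ 163,  267,  114,  130, 3948], dtype=int32)), (array([160.24, 334.34]), array([155, 329,  11,  12,  71], dtype=int32))]
```

View pics/t_stand.png

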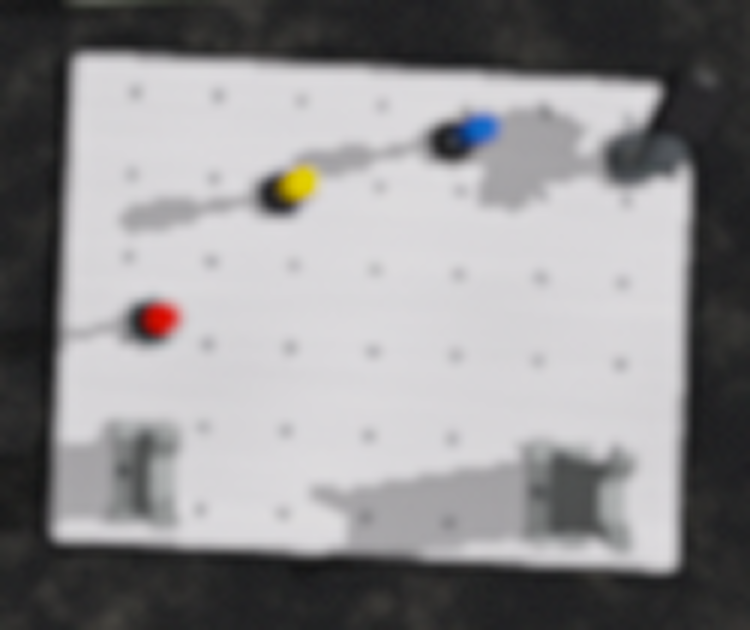

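View pics/bar.png

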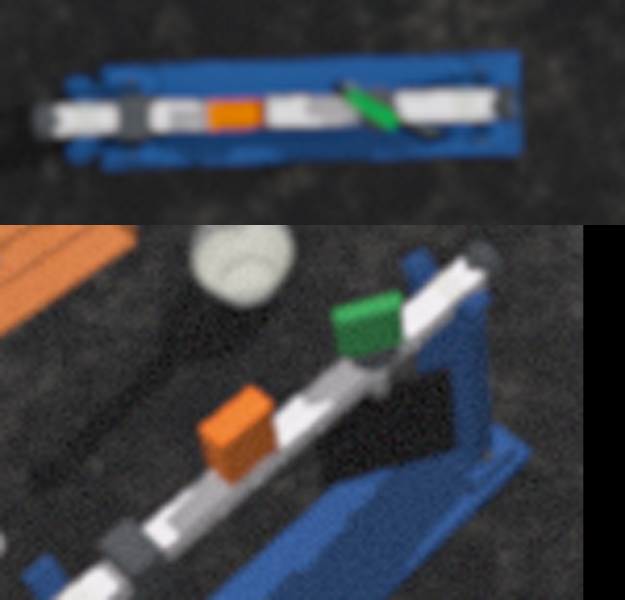

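```bash
python3 - <<'E'
from h import *
a=get_image("top"); b=get_image("scene")
f=lambda v:np.round(v,4)
# stand: fork tops, z .155
L=onz("top",(317.2,254.2),.155);Rr=onz("top",(393.7,258.2),.155)
d=L-Rr;print("forks",f(L),f(Rr),np.linalg.norm(d[:2]),"mid",f((L+Rr)/2),"yaw",np.arctan2(-d[0],d[1]))
# board edges
g=cv2.inRange(a,(165,165,165),(255,255,255));k=np.zeros_like(g);k[178:277,293:410]=g[178:277,293:410]
def line(pts):
    P=np.array([onz("top",p,.012)[:2] for p in pts],np.float32);v=cv2.fitLine(P,cv2.DIST_HUBER,0,.01,.01).ravel();return v[:2],v[2:]
left=[(np.flatnonzero(k[r])[0]-.5,r) for r in range(195,240)]
bot=[(c,np.flatnonzero(k[:,c])[-1]+.5) for c in list(range(306,340))+list(range(352,400))]
top=[(c,np.flatnonzero(k[:,c])[0]-.5) for c in range(308,390)]
right=[(np.flatnonzero(k[r])[-1]+.5,r) for r in range(210,262)]
ln=[line(x) for x in(left,bot,top,right)]
def X(p,q):
    t=np.linalg.solve(np.c_[p[0],-q[0]],q[1]-p[1]);return p[1]+t[0]*p[0]
C=[X(ln[0],ln[1]),X(ln[0],ln[2]),X(ln[3],ln[1]),X(ln[3],ln[2])]
print("corners BL TL BR TR",f(C),"sizes",[np.linalg.norm(C[0]-C[1]),np.linalg.norm(C[0]-C[2])])
print("yaws",[f(np.arctan(-v[0]/v[1]) if abs(v[1])>abs(v[0]) else np.arctan(v[1]/v[0])) for v,_ in ln])
def rigid(S,W):
    S,W=np.array(S),np.array(W);s,w=S.mean(0),W.mean(0)
    A,B=S-s,W-w;th=np.arctan2((A[:,0]*B[:,1]-A[:,1]*B[:,0]).sum(),(A*B).sum());c,n=np.cos(th),np.sin(th)
    M=np.array([[c,-n],[n,c]]);t=w-M@s;return t,th,(W-(S@M.T+t))*1000
print("board fit",rigid([(-.04,.17),(.24,.17),(-.04,-.19),(.24,-.19)],C))
mk=[(.065*0+.2*np.cos(t),-.065+.2*np.sin(t)) for t in np.radians([65,35,5])]
W=[onz("top",p,.098)[:2] for p in [(315.96,227.96),(338.83,205.34),(368.86,196.48)]]
print("marker fit",rigid(mk,W))
# bar
o=blobs(a,5,20,(140,225,250,265))[0][0];g=blobs(a,45,85,(140,225,250,265))[0][0]
ob=blobs(b,5,20,(185,280,280,360))[0][0];print("tri orange",tri(o,ob))
O=onz("top",o,.181);G=onz("top",g,.181);d=O-G
print("orange",f(O),"green",f(G),"dist(85)",np.linalg.norm(d),"yaw",np.arctan2(-d[0],d[1]))
l=onz("top",(143.4,248.6),.141);r=onz("top",(235.6,245.4),.141);d=l-r;print("ends",f(l),f(r),np.linalg.norm(d),np.arctan2(-d[0],d[1]))
s=observe();M=R.from_rotvec(s["ee_rot"]).as_matrix();print(M.round(3))
E
```

```text
forks [ 0.4703 -0.1231  0.155 ] [ 0.4568 -0.3642  0.155 ] 0.24148720172706103 mid [ 0.4636 -0.2437  0.155 ] yaw -0.05590142875212126
corners BL TL BR TR [[ 0.4331 -0.0718]
 [ 0.7127 -0.0863]
 [ 0.4141 -0.4313]
 [ 0.6942 -0.4448]] sizes [np.float32(0.2800287), np.float32(0.35994062)]
yaws [np.float32(-0.0517), np.float32(-0.0528), np.float32(-0.0518), np.float32(-0.0482)]
board fit (array([ 0.46417886, -0.24341983]), np.float64(-0.05138107676866213), array([[ 0.13083714, -0.23915008],
       [ 0.15557606, -0.31713622],
       [-0.36165912, -0.1540385 ],
       [ 0.07515651,  0.7103844 ]]))
marker fit (array([ 0.46205357, -0.23654341]), np.float64(-0.08002382920614641), array([[-0.90297755,  2.18937323],
       [-0.33710818, -1.17344142],
       [ 1.24008573, -1.01593181]]))
tri orange (array([0.49167439, 0.29937243, 0.16716016]), np.float64(0.0019273205557658207))
orange [0.4924 0.2973 0.181 ] green [0.4953 0.2115 0.181 ] dist(85) 0.08578529055027083 yaw 0.033875492291371406
ends [0.4895 0.4267 0.141 ] [0.4987 0.1345 0.141 ] 0.29234484408417094 0.03161624542532993
[[ 0.906  0.423 -0.   ]
 [ 0.423 -0.906  0.   ]
 [-0.    -0.    -1.   ]]
```

Stand origin is (0.464,-0.2435) with yaw -0.051. The board size and fork spacing match. Red is at the 65° place, so the joint target is 0.87. The bar grip is at about (0.492,0.299) with yaw +0.033. Next I rotate and lift.

```bash
cat >> h.py <<'E'
def todo(x,y,z,yaw):
    """remaining shift in tool axes (units of 40 mm) and turn (units of 6 deg) so that tool y points along yaw (mod pi)"""
    s=observe(); r=R.from_rotvec(s["ee_rot"]);M=r.as_matrix();d=M.T@(np.array([x,y,z])-s["position"])/.04
    e=np.arctan2(M[1,1],M[0,1]); t=(yaw-e+np.pi/2)%np.pi-np.pi/2
    print("t",round(s["clock"],2),"pos",s["position"].round(4),"yaw",round(e,3),"todo",d.round(2),"turn",round(-np.degrees(t)/6,2),"F",s["force"].round(1),"w",round(s["width"]*91.8,1),"q7",s["joints"].round(2))
E
python3 -m jog '[70,0,0,-0.6,-1, 70,0,0,-0.6,-1, 70,0,0,-0.4,-1, 70,0,0,-0.2,-1, 70,0,0,0,-1, 70,0,0,0,-1, 70,0,0,0,-1, 70,0,0,0,-1, 70,0,0,0,-1, 70,0,0,0,-1, 70,0,0,0,-1]'
python3 -c "
from h import *
todo(.492,.299,.30,.033)"
```

```text
clock: 1.22
position: [0.264, -0.5654, 0.32]
ee_rot: [-2.141, -2.295, -0.0]
force: [-0.1, -0.3, -1.0]
width: 0.763
t 1.22 pos [ 0.264  -0.5654  0.32  ] yaw 0.069 todo [21.16  7.18  0.53] turn 0.34 F [-0.1 -0.3 -1. ] w 70.0 q7 [ 1.19  0.4  -0.22  1.44  0.09  1.31  1.04]
```

```bash
python3 -m jog '[60,0.92,0.31,0,0.2, 60,0.92,0.31,0,0.14, 60,0.92,0.31,0,0, 60,0.92,0.31,0,0, 60,0.92,0.31,0,0, 60,0.92,0.31,0,0, 60,0.92,0.31,0,0, 60,0.92,0.31,0,0, 60,0.92,0.31,0,0, 60,0.92,0.31,0,0, 60,0.92,0.31,0,0, 60,0.92,0.31,0,0, 60,0.92,0.31,0,0, 60,0.92,0.31,0,0, 60,0.92,0.31,0,0, 60,0.92,0.31,0,0, 60,0.92,0.31,0,0, 60,0.92,0.31,0,0, 60,0.92,0.31,0,0, 60,0.92,0.31,0,0]'
python3 -c "
from h import *
todo(.492,.299,.22,.033)"
```

```text
clock: 2.88
position: [0.4861, 0.2037, 0.318]
ee_rot: [2.194, 2.238, -0.004]
force: [2.1, -0.7, 0.5]
width: 0.652
t 2.88 pos [0.4861 0.2037 0.318 ] yaw 0.02 todo [2.4  0.19 2.43] turn -0.12 F [ 2.1 -0.7  0.5] w 59.9 q7 [ 0.1   0.32 -0.78  1.65  0.24  1.27 -0.71]
```

```bash
python3 -m jog '[50,0.8,0.06,0.3,-0.1, 50,0.8,0.06,0.4,0, 50,0.5,0.06,0.4,0, 50,0.25,0,0.4,0, 50,0,0,0.3,0, 50,0,0,0.2,0, 50,0,0,0,0]'
python3 - <<'E'
from h import *
todo(.492,.299,.165,.033)
a=get_image("top");b=get_image("scene")
c=lambda im,x0,y0,x1,y1,k: cv2.resize(im[y0:y1,x0:x1],None,fx=k,fy=k,interpolation=cv2.INTER_CUBIC)[:,:,::-1]
cv2.imwrite("pics/g1.png",np.hstack([c(a,130,200,230,300,4),c(b,130,220,230,320,4)]))
E
```

```text
clock: 3.47
position: [0.4906, 0.3143, 0.2335]
ee_rot: [2.174, 2.265, 0.004]
force: [0.1, -0.1, -1.0]
width: 0.545
t 3.47 pos [0.4906 0.3143 0.2335] yaw 0.041 todo [-0.39  0.01  1.71] turn 0.07 F [ 0.1 -0.1 -1. ] w 50.1 q7 [-0.14  0.48 -0.76  1.65  0.36  1.15 -0.95]
```

View pics/g1.png

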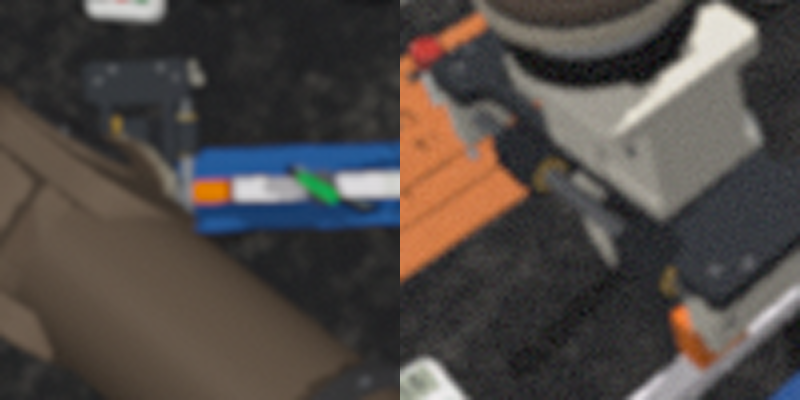

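The picture shows the jaws straddling the bar, with the orange block at about (210,190) in the left half. The TCP is roughly 15 mm too far along +y, so I correct that and then descend.

```bash
python3 -m jog '[50,-0.35,0,0,0.07, 50,-0.04,0,0.3,0, 50,0,0,0.4,0, 50,0,0,0.4,0, 50,0,0,0.3,0, 50,0,0,0.15,0, 50,0,0,0.08,0, 50,0,0,0,0]'
python3 -c "
from h import *
todo(.492,.299,.165,.033)"
```

```text
clock: 4.23
position: [0.4972, 0.2965, 0.1719]
ee_rot: [2.189, 2.243, 0.023]
force: [0.1, 0.1, 0.4]
width: 0.54
t 4.23 pos [0.4972 0.2965 0.1719] yaw 0.024 todo [ 0.06 -0.13  0.17] turn -0.09 F [0.1 0.1 0.4] w 49.6 q7 [-0.13  0.53 -0.73  1.75  0.42  1.01 -0.98]
```

```bash
python3 -m jog '[50,0.06,-0.13,0.1,-0.09, 50,0,0,0.07,0, 50,0,0,0,0]'
python3 -c "
from h import *
todo(.492,.299,.165,.033);M=R.from_rotvec(observe()['ee_rot']).as_matrix();print(M[:,2])"
```

```text
clock: 4.48
position: [0.492, 0.2999, 0.1657]
ee_rot: [2.177, 2.254, 0.026]
force: [0.0, 0.4, -0.1]
width: 0.546
t 4.48 pos [0.492  0.2999 0.1657] yaw 0.034 todo [-0.02 -0.    0.02] turn 0.01 F [ 0.   0.4 -0.1] w 50.1 q7 [-0.13  0.53 -0.73  1.76  0.42  0.99 -0.99]
[ 0.01714378  0.00662332 -0.9998311 ]
```

```bash
python3 -m jog '[10,0,0,0,0, 10,0,0,0,0, 10,0,0,0,0, 10,0,0,0,0, 10,0,0,0,0, 10,0,0,0,0]' 45
python3 -c "
from h import *
todo(.492,.299,.165,.033)"
```

```text
clock: 4.98
position: [0.4924, 0.3009, 0.1671]
ee_rot: [2.176, 2.254, 0.03]
force: [0.0, -0.4, -0.7]
width: 0.174
t 4.98 pos [0.4924 0.3009 0.1671] yaw 0.035 todo [-0.05 -0.01  0.05] turn 0.02 F [ 0.  -0.4 -0.7] w 16.0 q7 [-0.14  0.53 -0.73  1.76  0.42  0.99 -0.99]
```

```bash
python3 -m jog '[10,0,0,-0.1,0, 10,0,0,-0.2,0, 10,0,0,-0.3,0, 10,0,0,-0.4,0, 10,0,0,-0.5,0, 10,0,0,-0.5,0, 10,0,0,-0.5,0, 10,0,0,-0.5,0, 10,0,0,-0.4,0, 10,0,0,-0.3,0, 10,0,0,-0.1,0, 10,0,0,0,0]'
python3 - <<'E'
from h import *
todo(.463,-.223,.31,-.051)
print(R.from_rotvec(observe()['ee_rot']).as_matrix()[:,2])
a=get_image("top");b=get_image("scene")
cv2.imwrite("pics/lift.png",np.hstack([a[150:330,100:420],b[150:330,100:420]])[:,:,::-1])
E
```

```text
clock: 5.98
position: [0.4858, 0.2981, 0.3326]
ee_rot: [2.175, 2.259, 0.022]
force: [-0.1, -0.8, -4.6]
width: 0.175
t 5.98 pos [0.4858 0.2981 0.3326] yaw 0.038 todo [-13.    -1.07   0.48] turn 0.85 F [-0.1 -0.8 -4.6] w 16.1 q7 [-0.08  0.38 -0.79  1.54  0.29  1.32 -0.87]
[ 0.01402363  0.00604478 -0.99988339]
```

View pics/lift.png

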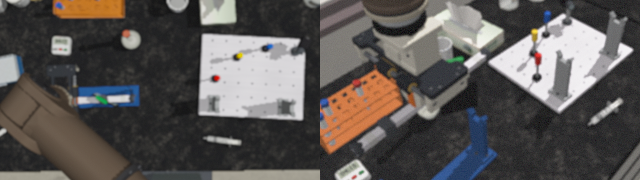

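```bash
python3 -m jog '[10,-0.3,0,0,0, 10,-0.5,-0.05,0,0.1, 10,-0.7,-0.05,0,0.1, 10,-0.8,-0.06,0,0.1, 10,-0.8,-0.06,0,0.1, 10,-0.8,-0.06,0,0.1, 10,-0.8,-0.06,0,0.1, 10,-0.8,-0.06,0,0.1, 10,-0.8,-0.06,0,0.1, 10,-0.8,-0.06,0,0, 10,-0.8,-0.06,0,0, 10,-0.8,-0.06,0,0, 10,-0.8,-0.06,0,0, 10,-0.8,-0.06,0,0, 10,-0.8,-0.06,0,0, 10,-0.7,0,0,0, 10,-0.5,0,0,0, 10,-0.3,0,0,0, 10,-0.1,0,0,0, 10,0,0,0,0]'
python3 - <<'E'
from h import *
todo(.465,-.2235,.31,-.051)
print(R.from_rotvec(observe()['ee_rot']).as_matrix()[:,2])
a=get_image("top");b=get_image("scene")
c=lambda im,x0,y0,x1,y1,k: cv2.resize(im[y0:y1,x0:x1],None,fx=k,fy=k,interpolation=cv2.INTER_CUBIC)[:,:,::-1]
cv2.imwrite("pics/s1.png",np.vstack([c(a,280,190,440,290,4),c(b,280,100,440,150,4)*0+0,c(b,260,90,420,190,4)])[:800].astype(np.uint8)[::1])
cv2.imwrite("pics/s1.png",np.hstack([c(a,290,190,430,290,2.8),c(b,270,100,410,240,2.8)[:280]]))
cv2.imwrite("pics/s1b.png",b[:,:,::-1])
print(blobs(a,45,85,(280,180,440,300)),blobs(b,45,85,(250,60,450,260)))
A=blobs(a,45,85,(280,180,440,300));B=blobs(b,45,85,(250,60,450,260))
if A and B: print(tri(A[0][0],B[0][0]))
E
```

```text
clock: 7.75
position: [0.4178, -0.2448, 0.3083]
ee_rot: [-2.268, -2.143, 0.02]
force: [0.7, -0.0, -4.9]
width: 0.171
t 7.75 pos [ 0.4178 -0.2448  0.3083] yaw -0.057 todo [ 0.6   1.15 -0.07] turn -0.05 F [ 0.7 -0.  -4.9] w 15.7 q7 [ 0.85  0.22 -0.52  1.76  0.12  1.22  0.24]
[-0.02432126  0.00662527 -0.99968224]
[] [(array([422.6, 123.8]), array([421, 122,   4,   5,  10], dtype=int32))]
```

View pics/s1.png

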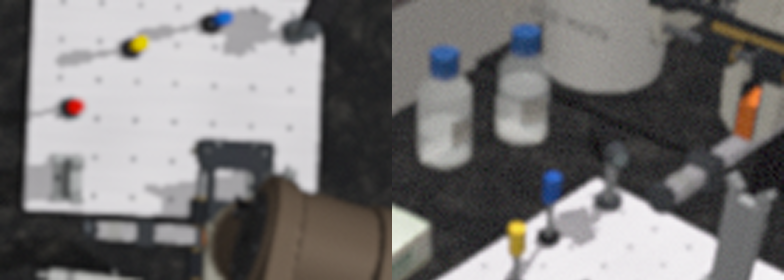

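The bar is held level, about 47 mm short in x of the forks. I'll close in, then measure the bar's left end in the top view.

```bash
python3 -m jog '[10,0.15,0.3,0,-0.05, 10,0.2,0.4,0,0, 10,0.2,0.3,0,0, 10,0.05,0.15,0,0, 10,0,0,0,0, 10,0,0,0,0]'
python3 - <<'E'
from h import *
todo(.465,-.2235,.31,-.051)
print(R.from_rotvec(observe()['ee_rot']).as_matrix()[:,2])
a=get_image("top");b=get_image("scene")
c=lambda im,x0,y0,x1,y1,k: cv2.resize(im[y0:y1,x0:x1],None,fx=k,fy=k,interpolation=cv2.INTER_CUBIC)[:,:,::-1]
cv2.imwrite("pics/s2.png",np.vstack([c(a,290,230,390,280,7),c(b,330,90,430,190,3)[:300].repeat(1,0) @ np.eye(3) if 0 else np.pad(c(b,330,90,430,190,3),((0,0),(0,400),(0,0)))]).astype(np.uint8)[:600])
E
```

```text
clock: 8.35
position: [0.4704, -0.2104, 0.3083]
ee_rot: [-2.245, -2.167, 0.015]
force: [-0.4, -0.6, -5.3]
width: 0.17
t 8.35 pos [ 0.4704 -0.2104  0.3083] yaw -0.035 todo [-0.33 -0.12 -0.04] turn 0.15 F [-0.4 -0.6 -5.3] w 15.6 q7 [ 0.75  0.28 -0.55  1.69  0.15  1.24  0.13]
[-0.02227853  0.00896752 -0.99971158]
```

View pics/s2.png

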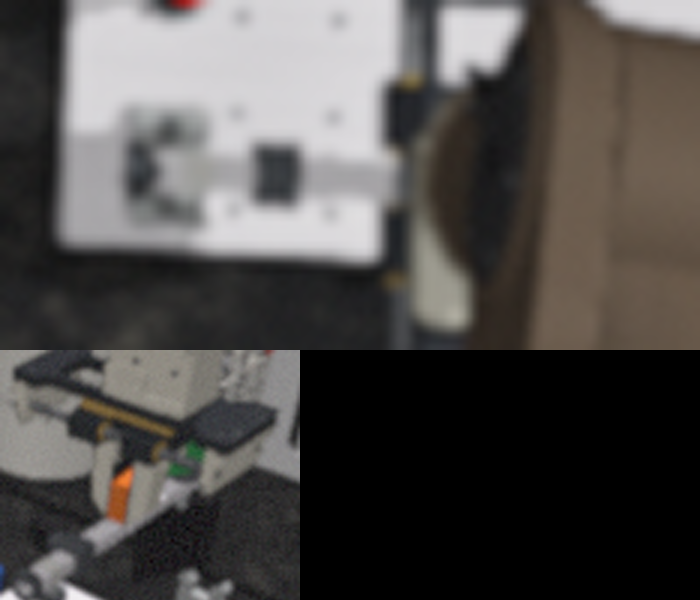

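```bash
python3 - <<'E'
from h import *
s=observe();T=s["position"];
for nm,u,z in [("weight +68",(329.6,254.6),.293),("end +130",(308.3,254.5),.284)]:
    P=onz("top",u,z);d=P-T;e=-.035;print(nm,P.round(4),"along",d[:2]@[-np.sin(e),np.cos(e)],"across",d[:2]@[np.cos(e),np.sin(e)])
E
```

```text
weight +68 [ 0.4727 -0.145   0.293 ] along 0.06626105149642499 across 0.0005993038213316063
end +130 [ 0.473  -0.0853  0.284 ] along 0.12600278535801088 across -0.0012298267649882761
```

```bash
python3 -m jog '[10,-0.2,-0.08,0,0.1, 10,-0.1,-0.04,0.2,0.05, 10,0,0,0.4,0, 10,0,0,0.5,0, 10,0,0,0.5,0, 10,0,0,0.4,0, 10,0,0,0.2,0, 10,0,0,0,0, 10,0,0,0,0]'
python3 -c "
from h import *
todo(.465,-.222,.168,-.051)
print(R.from_rotvec(observe()['ee_rot']).as_matrix()[:,2])"
```

```text
clock: 9.2
position: [0.4556, -0.2322, 0.2153]
ee_rot: [-2.283, -2.13, 0.023]
force: [0.3, 0.5, -4.4]
width: 0.171
t 9.2 pos [ 0.4556 -0.2322  0.2153] yaw -0.069 todo [0.27 0.24 1.18] turn -0.17 F [ 0.3  0.5 -4.4] w 15.7 q7 [ 0.77  0.35 -0.52  1.84  0.2   1.04  0.1 ]
[-0.02372475  0.0039102  -0.99971088]
```

```bash
python3 -m jog '[10,0.2,0.16,0,-0.12, 10,0.04,0.04,0,-0.04, 10,0,0,0,0, 10,0,0,0,0]'
python3 -c "
from h import *
todo(.465,-.222,.168,-.051)"
```

```text
clock: 9.53
position: [0.4666, -0.2231, 0.2178]
ee_rot: [-2.267, -2.153, 0.02]
force: [-0.5, -0.5, -4.7]
width: 0.17
t 9.53 pos [ 0.4666 -0.2231  0.2178] yaw -0.052 todo [ 0.02 -0.02  1.25] turn -0.01 F [-0.5 -0.5 -4.7] w 15.6 q7 [ 0.75  0.35 -0.53  1.82  0.2   1.04  0.09]
```

```bash
python3 -m jog '[10,0,-0.01,0.3,0, 10,0,0,0.3,0, 10,0,0,0.25,0, 10,0,0,0.15,0, 10,0,0,0.08,0, 10,0,0,0,0, 10,0,0,0,0]'
python3 -c "
from h import *
todo(.465,-.222,.168,-.051)"
```

```text
clock: 10.12
position: [0.4689, -0.2232, 0.1797]
ee_rot: [-2.272, -2.16, 0.017]
force: [-0.5, -0.8, -4.4]
width: 0.174
t 10.12 pos [ 0.4689 -0.2232  0.1797] yaw -0.051 todo [ 0.03 -0.1   0.29] turn 0.0 F [-0.5 -0.8 -4.4] w 16.0 q7 [ 0.73  0.39 -0.51  1.87  0.24  0.95  0.05]
```

```bash
python3 -m jog '[10,0.02,-0.1,0,0, 10,0,0,0.1,0, 10,0,0,0.1,0, 10,0,0,0.05,0, 10,0,0,0,0, 10,0,0,0,0]'
python3 -c "
from h import *
todo(.465,-.222,.168,-.051)"
```

```text
clock: 10.62
position: [0.4645, -0.2223, 0.1682]
ee_rot: [-2.273, -2.16, 0.017]
force: [0.3, 0.2, -4.0]
width: 0.173
t 10.62 pos [ 0.4645 -0.2223  0.1682] yaw -0.051 todo [0.01 0.01 0.  ] turn 0.0 F [ 0.3  0.2 -4. ] w 15.9 q7 [ 0.73  0.4  -0.51  1.9   0.25  0.92  0.05]
```

```bash
python3 -m jog '[10,0,0,0.06,0, 10,0,0,0.05,0, 10,0,0,0,0, 10,0,0,0,0]'
python3 -c "
from h import *
todo(.465,-.222,.168,-.051)"
```

```text
clock: 10.95
position: [0.4653, -0.2225, 0.1682]
ee_rot: [-2.275, -2.162, 0.018]
force: [-0.1, 0.1, -5.5]
width: 0.172
t 10.95 pos [ 0.4653 -0.2225  0.1682] yaw -0.051 todo [ 0.01 -0.01  0.  ] turn -0.0 F [-0.1  0.1 -5.5] w 15.8 q7 [ 0.73  0.4  -0.51  1.9   0.25  0.92  0.04]
```

```bash
python3 -m jog '[10,0,0,0.12,0, 10,0,0,0.08,0]'; python3 -m jog '[10,0,0,0.05,0, 10,0,0,0,0]'
python3 -c "
from h import *
todo(.465,-.222,.165,-.051)"
```

```text
clock: 11.12
position: [0.4658, -0.2229, 0.1657]
ee_rot: [2.277, 2.163, -0.021]
force: [-22.4, 7.7, 55.2]
width: 0.172
clock: 11.28
position: [0.4658, -0.2229, 0.1666]
ee_rot: [2.276, 2.161, -0.023]
force: [-0.9, -0.4, -3.9]
width: 0.169
t 11.28 pos [ 0.4658 -0.2229  0.1666] yaw -0.052 todo [ 0.02 -0.02  0.04] turn -0.01 F [-0.9 -0.4 -3.9] w 15.5 q7 [ 0.72  0.4  -0.51  1.9   0.26  0.91  0.03]
```

The bar touched the notch floor at TCP z = 0.1657. Now I release it slowly.

```bash
python3 -m jog '[20,0,0,0.03,0, 24,0,0,0,0, 40,0,0,0,0, 50,0,0,0,0, 50,0,0,0,0]' 10
python3 -m jog '[50,0,0,-0.2,0, 50,0,0,-0.5,0, 50,0,0,-0.7,0, 50,0,0,-0.7,0, 50,0,0,-0.7,0, 50,0,0,-0.4,0, 50,0,0,0,0]'
python3 -m jog '[50,-0.2,-0.6,0,0, 50,0,-0.8,0,0, 50,0,-0.8,0,0, 50,0,-0.8,0,0, 50,0,-0.5,0,0, 50,0,0,0,0]'
python3 - <<'E'
from h import *
todo(.461,-.308,.175,-.051-.5236)
a=get_image("top");b=get_image("scene")
c=lambda im,x0,y0,x1,y1,k: cv2.resize(im[y0:y1,x0:x1],None,fx=k,fy=k,interpolation=cv2.INTER_CUBIC)[:,:,::-1]
cv2.imwrite("pics/s3.png",np.vstack([c(a,290,220,415,280,5),c(b,315,140,440,200,5)])[:600])
for nm,h0,h1 in("or",5,20),("gr",45,85):
    A=blobs(a,h0,h1,(300,200,420,280));B=blobs(b,h0,h1,(300,100,440,260));print(nm,A,B)
    if A and B: print(tri(A[0][0],B[0][0]),onz("top",A[0][0],.181))
E
```

```text
clock: 11.7
position: [0.4675, -0.2234, 0.1652]
ee_rot: [2.274, 2.159, -0.02]
force: [-1.0, 0.2, -0.8]
width: 0.429
clock: 12.28
position: [0.4674, -0.2208, 0.2998]
ee_rot: [2.275, 2.165, -0.019]
force: [1.3, 0.2, 0.8]
width: 0.545
clock: 12.78
position: [0.3229, -0.2205, 0.2998]
ee_rot: [2.273, 2.166, -0.015]
force: [0.7, 0.2, -0.1]
width: 0.543
t 12.78 pos [ 0.3229 -0.2205  0.2998] yaw -0.048 todo [-1.99  3.57  3.12] turn 5.03 F [ 0.7  0.2 -0.1] w 49.8 q7 [ 0.96  0.03 -0.51  1.97  0.03  1.14  0.39]
or [(array([349.95, 255.55]), array([345, 254,  10,   5,  38], dtype=int32))] [(array([417.96, 130.38]), array([412, 128,  13,   6,  24], dtype=int32)), (array([369.17, 182.4 ]), array([364, 174,  12,  17, 121], dtype=int32))]
(array([ 0.42203887, -0.21691772,  0.34521775]), np.float64(0.1083244710461868)) [ 0.4664854  -0.22180952  0.181     ]
gr [(array([377.36, 257.39]), array([373, 254,  10,   8,  36], dtype=int32))] [(array([386.4 , 169.28]), array([381, 165,  12,  10,  96], dtype=int32))]
(array([ 0.46021364, -0.31006496,  0.16535548]), np.float64(0.0006177768847416715)) [ 0.46048355 -0.30661677  0.181     ]
```

View pics/s3.png

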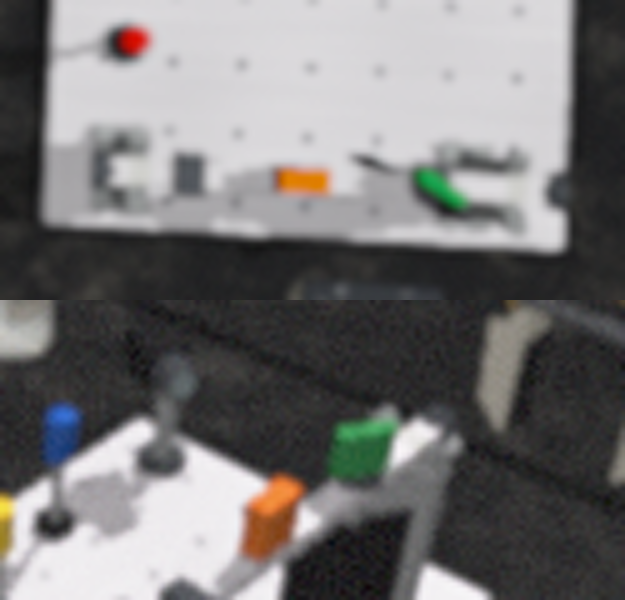

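The bar is lying in both forks and the knob is where expected (~(0.4605,-0.308)). Next I align with the knob.

```bash
python3 -m jog '[46,0,0,0,1, 46,0,0,0,1, 46,0,0,0,1, 46,0,0,0,1, 46,0,0,0,1, 46,0,0,0,0]'
python3 -c "
from h import *
todo(.4605,-.3085,.22,-.575)"
```

```text
clock: 13.38
position: [0.3334, -0.2203, 0.2998]
ee_rot: [2.766, 1.479, -0.003]
force: [0.4, 0.6, 0.1]
width: 0.5
t 13.38 pos [ 0.3334 -0.2203  0.2998] yaw -0.589 todo [-0.06  3.86  2.01] turn -0.13 F [0.4 0.6 0.1] w 45.9 q7 [ 0.93  0.05 -0.5   1.96  0.03  1.14 -0.17]
```

```bash
python3 -m jog '[46,0,0.7,0,-0.1, 46,0,0.8,0.1,0, 46,0,0.8,0.4,0, 46,0,0.8,0.5,0, 46,0,0.5,0.5,0, 46,0,0.2,0.4,0, 46,0,0,0,0, 46,0,0,0,0]'
python3 -c "
from h import *
todo(.4605,-.3085,.176,-.575)"
```

```text
clock: 14.05
position: [0.4764, -0.3049, 0.2185]
ee_rot: [2.732, 1.54, 0.004]
force: [-1.7, 0.1, 1.1]
width: 0.501
t 14.05 pos [ 0.4764 -0.3049  0.2185] yaw -0.544 todo [-0.28 -0.3   1.06] turn 0.3 F [-1.7  0.1  1.1] w 46.0 q7 [ 0.82  0.41 -0.47  1.73  0.21  1.05 -0.27]
```

```bash
python3 -m jog '[46,-0.25,-0.27,0,0.27, 46,0,0,0,0, 46,0,0,0,0]'
python3 -c "
from h import *
todo(.4605,-.3085,.176,-.575)"
```

```text
clock: 14.3
position: [0.4611, -0.3068, 0.2197]
ee_rot: [2.751, 1.506, 0.005]
force: [0.4, 0.2, -0.7]
width: 0.496
t 14.3 pos [ 0.4611 -0.3068  0.2197] yaw -0.569 todo [-0.05  0.    1.09] turn 0.06 F [ 0.4  0.2 -0.7] w 45.6 q7 [ 0.84  0.39 -0.47  1.76  0.2   1.04 -0.27]
```

```bash
python3 -m jog '[46,0,0,0.3,0.05, 46,0,0,0.35,0, 46,0,0,0.25,0, 46,0,0,0.1,0, 46,0,0,0,0, 46,0,0,0,0]'
python3 -c "
from h import *
todo(.4605,-.3085,.176,-.575)"
```

```text
clock: 14.8
position: [0.4611, -0.3078, 0.1849]
ee_rot: [2.746, 1.495, 0.01]
force: [0.7, -0.4, 0.4]
width: 0.503
t 14.8 pos [ 0.4611 -0.3078  0.1849] yaw -0.574 todo [-0.02 -0.01  0.22] turn 0.01 F [ 0.7 -0.4  0.4] w 46.2 q7 [ 0.83  0.42 -0.46  1.81  0.23  0.95 -0.3 ]
```

```bash
python3 -m jog '[46,0,0,0.12,0, 46,0,0,0.08,0, 46,0,0,0,0]'
python3 -m jog '[20,0,0,0,0, 14,0,0,0,0, 6,0,0,0,0, 6,0,0,0,0, 6,0,0,0,0, 6,0,0,0,0, 6,0,0,0,0]' 15
python3 -c "
from h import *
todo(.4605,-.3085,.176,-.575)"
```

```text
clock: 15.05
position: [0.462, -0.3083, 0.1779]
ee_rot: [2.744, 1.494, 0.012]
force: [-0.3, -0.0, 0.2]
width: 0.497
clock: 15.63
position: [0.4623, -0.3083, 0.1784]
ee_rot: [2.744, 1.494, 0.012]
force: [-1.5, 0.9, 1.7]
width: 0.11
t 15.63 pos [ 0.4623 -0.3083  0.1784] yaw -0.574 todo [-0.03 -0.04  0.06] turn 0.01 F [-1.5  0.9  1.7] w 10.1 q7 [ 0.83  0.42 -0.46  1.82  0.23  0.94 -0.3 ]
```

```bash
python3 -m jog '[6,0,0,0,-0.3, 6,0,0,0,-0.5, 6,0,0,0,-0.5, 6,0,0,0,-0.5, 6,0,0,0,-0.5, 6,0,0,0,-0.5, 6,0,0,0,-0.3, 6,0,0,0,0]'
python3 -c "
from h import *
todo(.461,-.3083,.178,.295)"
```

```text
clock: 16.3
position: [0.4614, -0.308, 0.1784]
ee_rot: [2.453, 1.936, 0.006]
force: [0.6, 0.0, 0.1]
width: 0.107
t 16.3 pos [ 0.4614 -0.308   0.1784] yaw -0.234 todo [-0.01 -0.01  0.01] turn -5.06 F [0.6 0.  0.1] w 9.8 q7 [ 0.89  0.44 -0.54  1.81  0.28  0.95 -0.  ]
```

```bash
python3 -m jog '[6,0,0,0,-0.3, 6,0,0,0,-0.5, 6,0,0,0,-0.5, 6,0,0,0,-0.5, 6,0,0,0,-0.5, 6,0,0,0,-0.5, 6,0,0,0,-0.5, 6,0,0,0,-0.5, 6,0,0,0,-0.5, 6,0,0,0,-0.3, 6,0,0,0,-0.2, 6,0,0,0,0, 6,0,0,0,0]'
python3 -c "
from h import *
todo(.461,-.3083,.178,.295)"
```

```text
clock: 17.38
position: [0.4603, -0.308, 0.1784]
ee_rot: [1.888, 2.492, -0.002]
force: [0.5, -0.4, -0.1]
width: 0.108
t 17.38 pos [ 0.4603 -0.308   0.1784] yaw 0.274 todo [-0.01  0.01  0.01] turn -0.2 F [ 0.5 -0.4 -0.1] w 9.9 q7 [ 0.97  0.47 -0.66  1.8   0.35  0.97  0.44]
```

```bash
python3 -m jog '[6,0,0,0,-0.2, 6,0,0,0,0, 6,0,0,0,0, 6,0,0,0,0, 6,0,0,0,0, 6,0,0,0,0, 6,0,0,0,0, 6,0,0,0,0]'
python3 - <<'E'
from h import *
todo(.461,-.3083,.178,.295)
a=get_image("top");b=get_image("scene")
c=lambda im,x0,y0,x1,y1,k: cv2.resize(im[y0:y1,x0:x1],None,fx=k,fy=k,interpolation=cv2.INTER_CUBIC)[:,:,::-1]
cv2.imwrite("pics/s4.png",np.vstack([c(a,290,220,415,280,5),c(b,315,140,440,200,5)])[:600])
A=blobs(a,5,20,(300,200,420,280));print(A,[onz("top",x[0],.181) for x in A],blobs(b,5,20,(340,150,400,210)))
E
```

```text
clock: 18.05
position: [0.4603, -0.3081, 0.1784]
ee_rot: [1.863, 2.51, -0.002]
force: [-0.4, 0.4, 1.3]
width: 0.105
t 18.05 pos [ 0.4603 -0.3081  0.1784] yaw 0.294 todo [-0.01  0.02  0.01] turn -0.01 F [-0.4  0.4  1.3] w 9.6 q7 [ 0.98  0.47 -0.66  1.8   0.35  0.97  0.46]
[(array([350.18, 255.82]), array([346, 254,  10,   4,  33], dtype=int32))] [array([ 0.46565162, -0.22251088,  0.181     ])] [(array([369.21, 182.85]), array([364, 175,  12,  17, 117], dtype=int32))]
```

View pics/s4.png

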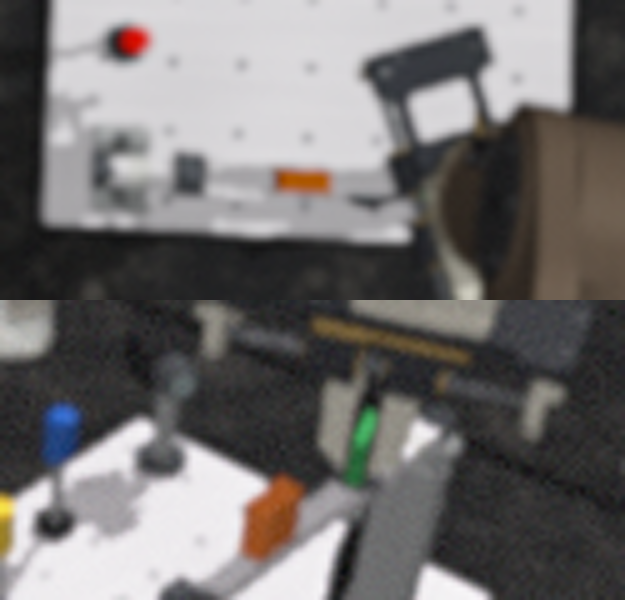

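The knob is pinched and turned. The mirror edge now sticks out behind the bar at (355,200) in the top crop, and the bar has moved less than 1 mm. Handing in.

```bash
python3 -c "
from cell import *
print(sign_off())"
```

```text
the job is handed in; nothing more can be done
None
```

The bar is lying in both forks of the viewing stand with its mirror on the camera's side, and I handed the job in at about 18 s with the gripper still holding the knob. `sign_off()` returned no verdict.

- **Marker:** red is in the 65° place, so the mirror joint should be at 0.87 rad.
- **Knob angle:** the gripper turned from yaw -0.574 to +0.294, which is 0.868 rad. The mirror was not measured on its own. The angle is inferred from the gripper turn, and the last picture shows the mirror swung the right way.
- **Knob grip:** the fingers hold the blade at 9.6 mm opening with the grip set to 15 N. The finger force on the bar was not measured directly.
- **Bar:** the knob height measured after placing (0.165 m) matches what it was in the rack. The bar moved less than 1 mm while the knob was turned.
- **Disagreements:** stand yaw came out as -0.080 from the three markers and -0.051 from the board edges. I used the board value, because the board size and fork spacing matched the given dimensions. Contact on setting the bar down pushed briefly with about 55 N at the wrist, below the 120 N limit.
- **Flask and timer:** I kept well clear of both, but did not measure their positions again at the end.

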